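# Tap a rivet stake home in its bench holder

### The arm

A 6-joint arm with a two-finger parallel gripper is mounted at the origin on the work surface. World frame = base frame: x ahead of the robot, y to its left, z up, the work surface at z = 0. Lengths are in mm, angles in rad, forces in N, time in s.
With the tool pointing down it reaches from about 350 to 775 mm from the base axis. Payload 5.5 kg.
Tool frame: the origin (TCP) lies at the very end of the fingers, on their centre line; the grasp point (between the pads) lies 19 mm behind it; z points along the fingers, y is the direction in which the jaws open and shut (so a half turn about z gives the same grasp; the last joint's range is limited). The gripper opens to 85 mm and grips with 20 to 120 N. Pads are 22 mm wide; open, the fingers measure 114 mm over their backs; the gripper's body (76 mm by 85 mm) begins 54 mm behind the grasp point. The pads swing forward as they close: fully open they stand 13 mm farther back than shut.
Start: joints at [-1.327, 0.313, 0.046, 1.304, 0, 1.431], TCP at [215.306, -533.212, 231.323] pointing down, gripper open.
Joint ranges: [-2.76, 2.76], [-0.86, 1.69], [-1.03, 1.26], [-2.2, 2.34], [-1.47, 1.5], [-3.14, 3.14]. Speed limits (rad/s): [2.57, 2.57, 3.14, 3.14, 3.14, 3.14].

### API

Orientations are given as a unit quaternion [w, x, y, z].
In Python, from rig import readout, eyes, ticket gives the robot as it stands. The module is installed in compiled form; this text tells all that it offers.
- The arm moves only by the shell command python3 -m pendant 'ROWS' [FORCE]. ROWS is JSON, a list of rows, each a list of 3 entries, a list of its own where there are three numbers: the opening, from -1 (shut) to 1 (fully open), so that 0 is half open, then the shift along the tool's x, y, z in m, then the turn, a rotation vector about the tool's x, y, z in degrees. In form: [[claw, [dx, dy, dz], [ax, ay, az]], ...]. A call has 1 to 20 rows; each row is the pose to reach, as a shift and turn from the pose measured when the call began, along the tool's axes at that moment; what a row does not reach only later rows make up. A row lasts 1/8 s, in which the tool goes at most 62.5 mm and 10.7 degrees, less where a joint would pass 70% of its speed; a pose out of reach is approached as far as the arm can. A call with a gripper value outside its range is refused whole. The fingers move at their own pace and stop on an object; FORCE is the grip in N (left out, the last holds). Time passes only in rows, so rows that repeat a pose let the fingers close. It gives the time, the measured TCP pose, the force and the opening at its end, in the units of the state.
- readout.state(): the state, without advancing time (a new reading comes with each control period).
- eyes.grab_frame(name): name is "scene" or "top" or "wrist"; returns a dict with "frame" (384x512x3 uint8, red, green, blue), "fx", "fy", "cx", "cy" (pixels), "rvec" (rotation vector, rad) and "tvec" (3), from world to camera coordinates, as OpenCV has them. Camera axes: x right, y down, z forward; pixel columns grow to the right and rows downward; lengths in mm; the calibration is good to about 2 mm. The wrist camera is an equidistant fisheye: a pixel r from the principal point sees the ray r / f radians off the axis. A picture is of the moment at which its call begins. There is no depth.
- ticket.hand_in(): hands the job in, once; it reports no verdict.
The state is a dict: "time": time; "joint_positions": joint angles; "dq": joint speeds; "tau": joint torques, N m; "ee_pos": TCP position; "ee_rot": TCP orientation; "ft_force": force on the tool from outside, world axes, zero at the start; "ft_torque": the same for the moment, N m; "finger_gap": opening from 0.0 (shut) to 1.0 (fully open).
Only numpy, scipy, OpenCV 4.12 (cv2) and the standard library are available. Lean on these libraries where they do the work, as an engineer would, in place of code of your own. Each camera call takes 0.05 s, during which the arm holds its last target.

### The job

Take the brass stake out of the wooden rack, set it lightly upright in the socket of the blue bench holder and let go. Then tap it down with the flat face of the wooden mallet until it is solid on the hidden stop in the socket and the taper holds it: use at least two light taps, lifting the mallet clear between them, and never hit it hard. Stand the mallet upright on the table again, and leave the dark spare stake, the jar and the bottle where they are.

Things in the scene. Friction and masses are not known exactly. Their poses are not given: they have to be found in the camera images.
- stake: Brass rivet stake, upright in one of the rack's holes. Origin on its axis at the shoulder's underside, z up. Shoulder: disc 44 mm wide, z 0 to 5 mm. Above it a round flat-topped post 26 mm wide, z 5 to 41 mm: grip it here. Below, a steel shank 36 mm long, tapering from 20 mm wide at the shoulder to 14 mm at the tip. Mass 125 to 235 g.
- spare: The other stake in the rack, same sizes but dark steel with a rounded top; leave it in the rack. Origin as for the brass stake.
- rack: Fixed wooden rack 160 x 70 x 46 mm high (x, y, z), origin at the centre of its underside. Two loose holes 26 mm across at x = -40 and +40 mm of its own frame, y = 0, upright; either stake can be in either.
- socket (a point): Centre of the steel rim of the socket, on top of the holder, 50 mm above the table; z up, socket straight down. Set in by hand, the stake first touches with its shoulder about 18 mm above the rim. Pushed down, it then sinks against friction by 0.5 to 2 mm per N (the less, the higher it stands), and stays where it was driven, until its shank tip meets the stop.
- mallet: Wooden mallet, 200 to 325 g, standing on its flat striking face. Origin at the centre of that face, z up along the handle. Head 52 mm wide, z 0 to 50 mm; round handle 26 mm wide, z 50 to 130 mm: grip it here. Used upright, striking straight down. Over 30 N on the stake is a hard hit; 5 N more than the friction makes it solid.
- jar: Clear jar of rivets 56 mm across, 60 mm tall, standing; origin at the centre of its underside. Leave alone.
- bottle: White bottle 44 mm across, 110 mm tall, red cap, standing; origin at the centre of its underside. Leave alone.
- holder: Bench holder, fixed to the table, origin at the centre of its underside. Blue base 100 x 100 x 14 mm; on it a steel boss 54 mm wide, 50 mm high over the table, open at the top. In it four sprung jaws form a tapered socket 40 mm deep that matches the shank, 17 mm wide at the mouth.
- stop: Depth stop inside the bottom of the socket, fixed with the holder; origin at the centre of its underside, on the table. Its copper pad was left at a different height each time, which no reading tells: the stake comes solid on it with its shoulder anywhere from 1.5 to 10.5 mm above the rim (after 4 to 15 N of push), so it must be felt: the force then jumps while the stake sinks no more.
There are look-alikes about, which are no part of the job. What is meant by the stake is not orange or purple, and is the smaller of those in its own colour.

How it is judged:
By the outcome, as a careful person would: the job done as asked, in the order asked, and still so for the second after the job is handed in, with the robot touching nothing.
It also fails if it takes over 72 s, if anything falls off the work surface, if the arm or the gripper's body presses on something with over 40 N, if the wrist force passes 120 N, or if a joint passes its speed limit or range.

## Working session

There is one attempt and no reset: what is moved stays moved. The work goes in short steps, Python scripts to look and compute and a shell command to move; the robot and the scene stay as the last step left them, time stands still between calls to the robot, and variables do not carry over. Pictures are saved under pics/ and viewed, and the job is handed in when it is done.

```bash
mkdir -p pics; python3 - <<'E'
from rig import readout, eyes
import cv2,numpy as np
print(readout.state())
for n in ["scene","top","wrist"]:
    d=eyes.grab_frame(n); cv2.imwrite(f"pics/{n}0.png",d["frame"][...,::-1])
    print(n,{k:v for k,v in d.items() if k!="frame"})
E
```

```text
{'time': 0.0, 'joint_positions': array([-1.32661654e+00,  3.14010520e-01,  4.49384104e-02,  1.30360830e+00,
        1.46380979e-05,  1.43120224e+00]), 'dq': array([ 0.00052617,  0.00107941,  0.00169106, -0.0009874 ,  0.0030115 ,
        0.00141685]), 'tau': array([ 8.10461061e-04, -4.80630970e+01,  2.98531741e+01,  1.95299461e-02,
       -4.31033342e-07,  1.18394271e-05]), 'ee_pos': array([ 215.16090024, -532.65090915,  230.38654139]), 'ee_rot': array([-9.41136257e-04,  9.81645688e-01,  1.90711447e-01, -4.19305386e-05]), 'ft_force': array([ 0.70309766,  0.03882975, -0.31205396]), 'ft_torque': array([-0.0075316 ,  0.03131769,  0.04751488]), 'finger_gap': 0.9976543520839145}
scene {'fx': 387.5831318941296, 'fy': 387.5831318941296, 'cx': 252.28567021384993, 'cy': 187.69280006772627, 'rvec': array([ 1.70312326,  1.76323691, -0.74658351]), 'tvec': array([  52.16931614, -338.53929641, 1332.49732877])}
top {'fx': 347.1263825547583, 'fy': 347.1263825547583, 'cx': 259.48030689133884, 'cy': 191.487590411171, 'rvec': array([ 2.14053347, -2.15865032,  0.11894081]), 'tvec': array([-22.82000906, 588.6329111 , 818.29269327])}
wrist {'fx': 297.3186396354542, 'fy': 297.3186396354542, 'cx': 257.22916085896196, 'cy': 190.5047558145565, 'rvec': array([-2.38362134,  1.60827194,  0.25270054]), 'tvec': array([-572.69042085,  -38.02704996,  379.32105125])}
```

View pics/scene0.png

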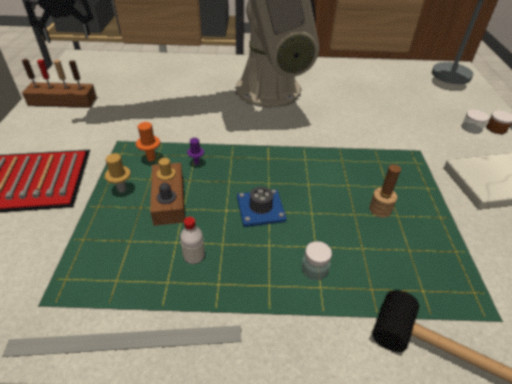

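View pics/top0.png

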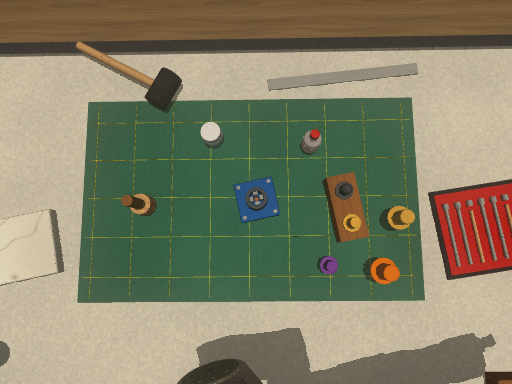

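View pics/wrist0.png

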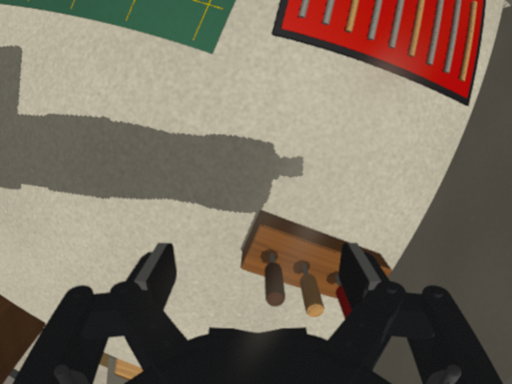

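Candidates for "the stake" (top image): the brass one in the rack at (352,223), a larger brass one standing outside it at (401,217), orange at (385,271), purple at (329,265) and the dark spare at (345,190). The description points to the smaller brass one, in the rack. I'll check that with a crop and measurements.

```bash
cat > h.py <<'E'
import numpy as np, cv2
from rig import eyes, readout
from scipy.spatial.transform import Rotation as R
def ray(d,u,v):
    Rm=cv2.Rodrigues(np.array(d["rvec"]))[0]; t=np.array(d["tvec"])
    c=np.array([(u-d["cx"])/d["fx"],(v-d["cy"])/d["fy"],1.])
    return -Rm.T@t, Rm.T@c
def rayw(d,u,v):
    Rm=cv2.Rodrigues(np.array(d["rvec"]))[0]; t=np.array(d["tvec"])
    a=(u-d["cx"])/d["fx"]; b=(v-d["cy"])/d["fy"]; r=np.hypot(a,b); s=np.sin(r)/max(r,1e-9)
    return -Rm.T@t, Rm.T@np.array([a*s,b*s,np.cos(r)])
def on(o_d,z):
    o,d=o_d; return o+d*(z-o[2])/d[2]
def tri(r1,r2):
    (a,u),(b,v)=r1,r2; u=u/np.linalg.norm(u); v=v/np.linalg.norm(v)
    s=np.linalg.lstsq(np.c_[u,-v],b-a,rcond=None)[0]; p,q=a+u*s[0],b+v*s[1]
    return (p+q)/2,np.linalg.norm(p-q)
def blobs(img,lo,hi,amin=15):
    hsv=cv2.cvtColor(img,cv2.COLOR_RGB2HSV); m=cv2.inRange(hsv,np.array(lo),np.array(hi))
    n,l,s,c=cv2.connectedComponentsWithStats(m)
    return m,[(s[i].tolist(),c[i].round(1).tolist()) for i in range(1,n) if s[i,4]>=amin]
def state():
    s=readout.state(); print('t',round(s['time'],2),'p',np.round(s['ee_pos'],1),'f',np.round(s['ft_force'],1),'gap',round(s['finger_gap'],3))
    Rm=R.from_quat(np.roll(s['ee_rot'],-1)); print(np.round(Rm.as_matrix(),3).tolist()); return s,Rm
E
python3 - <<'E'
from h import *
t=cv2.imread('pics/top0.png'); s=cv2.imread('pics/scene0.png')
a=cv2.resize(t[160:290,220:440],None,fx=3.6,fy=3.6,interpolation=cv2.INTER_CUBIC); cv2.imwrite('pics/tc.png',a[:,:800])
b=cv2.resize(s[110:280,90:290],None,fx=3.5,fy=3.5,interpolation=cv2.INTER_CUBIC); cv2.imwrite('pics/sc.png',b)
b=cv2.resize(t[90:225,100:240],None,fx=4,fy=4,interpolation=cv2.INTER_CUBIC); cv2.imwrite('pics/tc2.png',b)
E
```

```text
(no output)
```

View pics/tc.png

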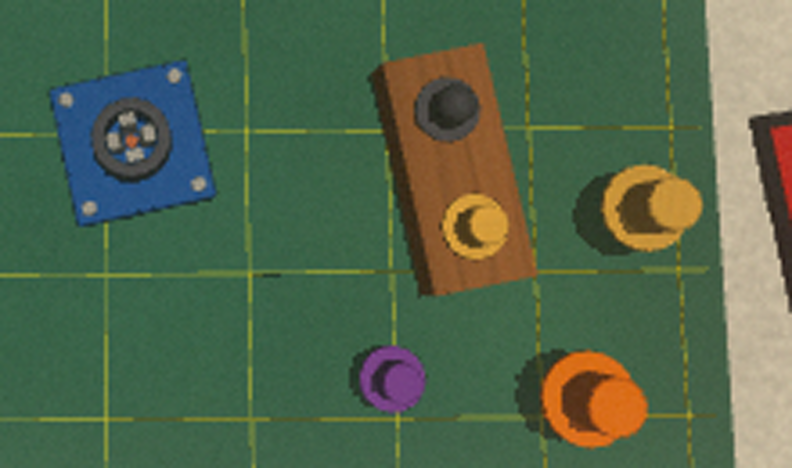

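View pics/sc.png

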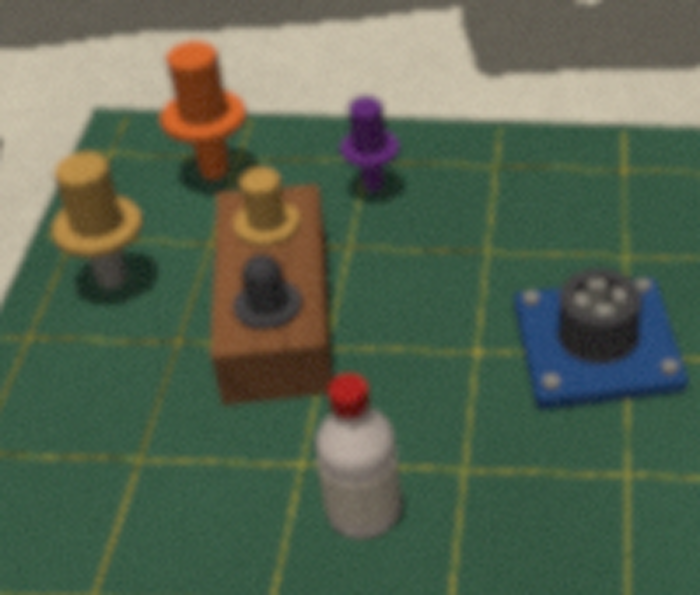

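View pics/tc2.png

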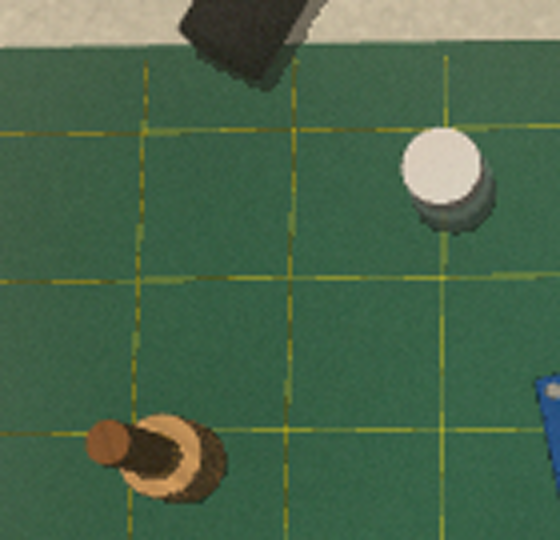

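```bash
python3 - <<'E'
from h import *
T=eyes.grab_frame("top"); S=eyes.grab_frame("scene")
# yellow blobs
for n,d in (("top",T),("scene",S)):
    m,b=blobs(d["frame"],(15,110,110),(28,255,255),30); print(n,'yellow',b)
    m,b=blobs(d["frame"],(100,120,60),(125,255,255),100); print(n,'blue',b)
    m,b=blobs(d["frame"],(5,60,70),(17,200,220),100); print(n,'wood',b)
def P(name,t,z,s=None):
    print(name,np.round(on(ray(T,*t),z),1),'' if s is None else (np.round(on(ray(S,*s),z),1),[np.round(x,1) for x in tri(ray(T,*t),ray(S,*s))]))
P('post top',(356.1,222.8),87,(164.6,162))
P('shoulder top',(352.2,223.1),51)
P('spare shoulder',(220+447/3.6,160+109/3.6),51)
P('rim',(256.4,198.6),50,(261.4,192.6))
P('handle top',(127,200.7),130)
P('mallet head top',(140,204),50)
for c in [(65,100),(175,75),(199,184),(89,208)]: P('screw',(220+c[0]/3.6,160+c[1]/3.6),14)
for c in [(388,66),(484,43),(536,273),(432,296)]: P('rack',(220+c[0]/3.6,160+c[1]/3.6),46)
P('big brass shoulder',(220+645/3.6,160+208/3.6),56); P('bigL',(220+603/3.6,160+208/3.6),56);P('bigR',(220+688/3.6,160+208/3.6),56)
P('purple top',(220+403/3.6,160+380/3.6),70)
P('jar',(210.5,131.5),60);P('bottle',(315,134),110)
E
```

```text
top yellow [([0, 0, 512, 86, 17919], [244.4, 21.3]), ([60, 0, 18, 4, 30], [69.0, 0.9]), ([130, 194, 20, 20, 174], [142.2, 203.8]), ([506, 205, 6, 19, 37], [508.9, 213.8]), ([387, 206, 28, 24, 382], [401.2, 216.9]), ([470, 210, 15, 52, 131], [476.9, 235.4]), ([343, 213, 19, 20, 231], [352.3, 222.3])]
top blue [([234, 177, 46, 46, 1040], [256.5, 199.8])]
top wood [([0, 0, 512, 86, 19457], [241.8, 20.7]), ([326, 172, 43, 70, 1402], [346.8, 206.9]), ([130, 194, 23, 21, 206], [142.3, 204.0]), ([469, 210, 16, 53, 227], [476.8, 236.4]), ([376, 263, 13, 17, 111], [380.4, 271.3])]
scene yellow [([50, 34, 34, 4, 99], [66.1, 35.6]), ([90, 35, 33, 5, 100], [105.1, 36.8]), ([201, 38, 33, 5, 93], [217.8, 40.2]), ([106, 153, 15, 11, 123], [113.0, 158.1]), ([156, 158, 20, 23, 230], [164.9, 169.9]), ([105, 166, 25, 17, 198], [117.0, 175.8]), ([374, 188, 23, 16, 188], [384.4, 196.9]), ([413, 324, 99, 57, 1158], [462.6, 351.9])]
scene blue [([237, 191, 49, 36, 822], [260.4, 211.2])]
scene wood [([112, 0, 91, 46, 3649], [159.1, 21.7]), ([314, 0, 160, 61, 5533], [379.2, 27.9]), ([53, 59, 12, 21, 119], [5
[... 428 characters left out ...]
. , -247.9,   81.4]), np.float64(3.8)])
shoulder top [ 508.6 -248.5   51. ] 
spare shoulder [ 587.6 -232.4   51. ] 
rim [569.5 -20.4  50. ] (array([568.4, -17.9,  50. ]), [array([569.4, -19.2,  50.9]), np.float64(2.5)])
handle top [559.  262.3 130. ] 
mallet head top [558.9 262.2  50. ] 
screw [601.3  26.8  14. ] 
screw [618.3 -50.8  14. ] 
screw [541.3 -66.7  14. ] 
screw [525.2  10.   14. ] 
rack [ 618.  -194.9   46. ] 
rack [ 633.2 -260.3   46. ] 
rack [ 478.1 -288.2   46. ] 
rack [ 463.5 -219.    46. ] 
big brass shoulder [ 520.1 -358.7   56. ] 
bigL [ 520.3 -331.2   56. ] 
bigR [ 519.8 -386.8   56. ] 
purple top [ 411.1 -193.5   70. ] 
jar [735.  91.  60.] 
bottle [ 710.8 -157.1  110. ]
```

The crop confirms it. The brass stake in the rack at (352,223) is at about (508,-248) with its shoulder at z≈46–51, 80.6 mm from the spare (nominal 80). The brass one outside has a 55 mm shoulder, so it's the larger decoy. The rim (569.5,-20) agrees with the screws' mean (571.5,-20). Now I'll work out the approach.

```bash
cat >> h.py <<'E'
def go(x,y,z,yaw=None):
    s,Rm=state(); d=np.array([x,y,z])-s['ee_pos']; print('shift m',np.round(Rm.inv().apply(d)/1000,4))
    M=Rm.as_matrix(); cur=np.degrees(np.arctan2(M[1,0],M[0,0])); print('yaw',round(cur,1), 'j',np.round(s['joint_positions'],2))
    if yaw is None: yaw=cur
    a=np.radians(yaw); W=np.array([[np.cos(a),np.sin(a),0],[np.sin(a),-np.cos(a),0],[0,0,-1]])
    print('turn',np.round(np.degrees((Rm.inv()*R.from_matrix(W)).as_rotvec()),2))
E
python3 - <<'E'
from h import *
go(508.3,-248.4,140,10)
E
```

```text
t 0.25 p [ 215.2 -533.   230.9] f [-0.2  0.4 -0.5] gap 1.0
[[0.927, 0.374, -0.0], [0.374, -0.927, 0.001], [0.0, -0.001, -1.0]]
shift m [ 0.3783 -0.154   0.091 ]
yaw 22.0 j [-1.33  0.31  0.05  1.3  -0.    1.43]
turn [-0.05 -0.   11.99]
```

```bash
python3 -m pendant '[[0.2,[0.054,-0.022,0.013],[0,0,2]],[0.2,[0.108,-0.044,0.026],[0,0,4]],[0.2,[0.162,-0.066,0.039],[0,0,6]],[0.2,[0.216,-0.088,0.052],[0,0,8]],[0.2,[0.270,-0.110,0.065],[0,0,10]],[0.2,[0.324,-0.132,0.078],[0,0,12]],[0.2,[0.378,-0.154,0.091],[0,0,12]],[0.2,[0.378,-0.154,0.091],[0,0,12]],[0.2,[0.378,-0.154,0.091],[0,0,12]]]' 60
python3 - <<'E'
from h import *
go(508.3,-248.4,58,10)
d=eyes.grab_frame("wrist"); cv2.imwrite('pics/w1.png',d["frame"][...,::-1])
d=eyes.grab_frame("top"); cv2.imwrite('pics/t1.png',d["frame"][...,::-1])
E
```

```text
time: 1.38
ee_pos: [507.9, -248.4, 139.9]
ee_rot: [-0.0, 0.996, 0.087, -0.0]
ft_force: [0.4, -0.2, 0.5]
finger_gap: 0.6
t 1.38 p [ 507.9 -248.4  139.9] f [ 0.4 -0.2  0.5] gap 0.6
[[0.985, 0.174, -0.001], [0.174, -0.985, 0.001], [-0.001, -0.001, -1.0]]
shift m [0.0005 0.0001 0.0819]
yaw 10.0 j [-0.6   0.34 -0.15  1.09  0.    2.37]
turn [-0.05  0.05  0.04]
```

View pics/w1.png

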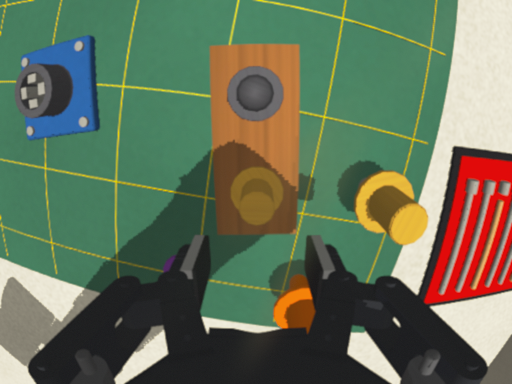

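The wrist view shows the brass stake at (257,197), centred between the fingers (≈198 and ≈320), with the spare at (255,93) well clear. Next, a ray check of both from the wrist camera.

```bash
python3 - <<'E'
from h import *
d=eyes.grab_frame("wrist")
f=d["frame"][140:240,200:320]; cv2.imwrite('pics/w1c.png',cv2.resize(f,None,fx=6,fy=6,interpolation=cv2.INTER_CUBIC)[...,::-1])
print(np.round(on(rayw(d,257,195),51),1),np.round(on(rayw(d,259,208),87),1),np.round(on(rayw(d,255,93),51),1))
print('camera', np.round(rayw(d,257,190),2))
E
```

```text
[ 508.1 -247.6   51. ] [ 510.8 -248.6   87. ] [ 588.6 -232.    51. ]
camera [[ 5.8471e+02 -2.3458e+02  2.8180e+02]
 [-3.0000e-01 -5.0000e-02 -9.5000e-01]]
```

View pics/w1c.png

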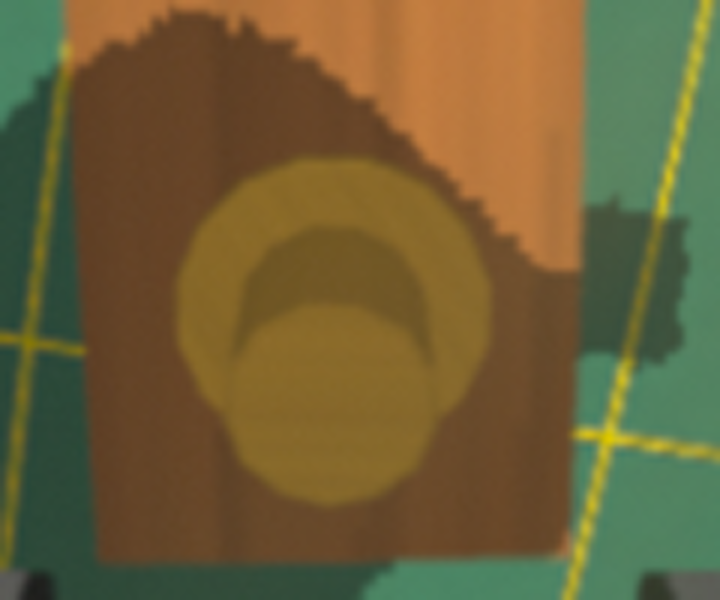

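```bash
python3 -m pendant '[[0.2,[0.0005,0,0.030],[0,0,0]],[0.2,[0.0005,0,0.060],[0,0,0]],[0.2,[0.0005,0,0.080],[0,0,0]],[0.2,[0.0005,0,0.084],[0,0,0]],[0.2,[0.0005,0,0.084],[0,0,0]],[-1,[0.0005,0,0.084],[0,0,0]],[-1,[0.0005,0,0.084],[0,0,0]],[-1,[0.0005,0,0.084],[0,0,0]],[-1,[0.0005,0,0.084],[0,0,0]],[-1,[0.0005,0,0.084],[0,0,0]]]' 60
python3 - <<'E'
from h import *
state()
d=eyes.grab_frame("wrist"); cv2.imwrite('pics/w2.png',d["frame"][...,::-1])
E
```

```text
time: 2.78
ee_pos: [508.6, -250.2, 57.9]
ee_rot: [0.001, 0.996, 0.086, 0.001]
ft_force: [-1.5, -0.1, 5.9]
finger_gap: 0.28
t 2.77 p [ 508.6 -250.2   57.9] f [-1.5 -0.1  5.9] gap 0.28
[[0.985, 0.172, 0.002], [0.172, -0.985, -0.001], [0.002, 0.001, -1.0]]
```

View pics/w2.png

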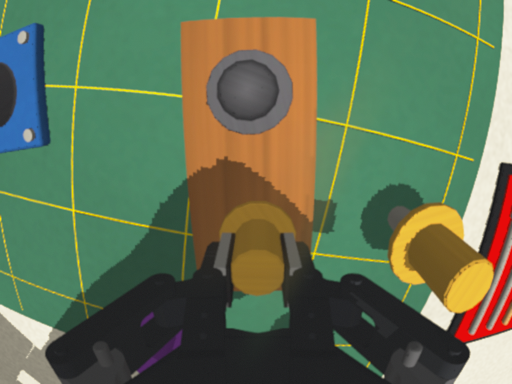

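The post at (257,250) is between the pads with gap 0.28 ≈ 24 mm, which fits the 26 mm post. I'll lift straight up.

```bash
python3 -m pendant '[[-1,[0,0,-0.010],[0,0,0]],[-1,[0,0,-0.030],[0,0,0]],[-1,[0,0,-0.060],[0,0,0]],[-1,[0,0,-0.085],[0,0,0]],[-1,[0,0,-0.085],[0,0,0]],[-1,[0,0,-0.085],[0,0,0]]]'
python3 - <<'E'
from h import *
d=eyes.grab_frame("wrist"); cv2.imwrite('pics/w3.png',d["frame"][...,::-1])
d=eyes.grab_frame("scene"); cv2.imwrite('pics/s3.png',cv2.resize(d["frame"][90:260,90:310],None,fx=3.5,fy=3.5,interpolation=cv2.INTER_CUBIC)[...,::-1])
go(569.5,-20,150,55)
E
```

```text
time: 3.58
ee_pos: [508.1, -249.8, 142.0]
ee_rot: [0.0, 0.996, 0.086, 0.0]
ft_force: [-0.0, -0.2, -1.6]
finger_gap: 0.278
t 3.67 p [ 507.6 -249.5  141.4] f [-0.4 -0.6 -2.4] gap 0.283
[[0.985, 0.172, -0.0], [0.172, -0.985, 0.0], [-0.0, -0.0, -1.0]]
shift m [ 0.1003 -0.2155 -0.0086]
yaw 9.9 j [-0.6   0.34 -0.14  1.09  0.    2.37]
turn [-2.000e-02  1.000e-02 -4.512e+01]
```

View pics/w3.png

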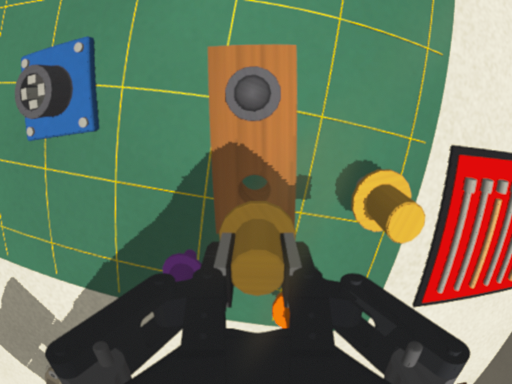

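View pics/s3.png

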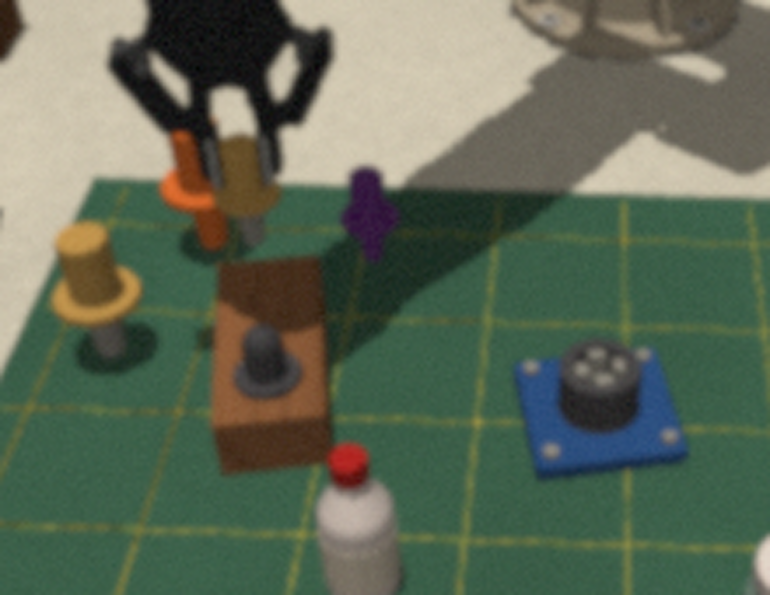

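The stake came out cleanly: the hole at (254,187) is empty and the spare is still there at (252,93). I'll stop short of the socket, with it 60 mm ahead of the tool, to re-measure the rim with the wrist camera.

```bash
python3 - <<'E'
from h import *
go(535,-69,150,55)
E
```

```text
t 3.67 p [ 507.6 -249.5  141.4] f [-0.4 -0.6 -2.4] gap 0.283
[[0.985, 0.172, -0.0], [0.172, -0.985, 0.0], [-0.0, -0.0, -1.0]]
shift m [ 0.0579 -0.1732 -0.0086]
yaw 9.9 j [-0.6   0.34 -0.14  1.09  0.    2.37]
turn [-2.000e-02  1.000e-02 -4.512e+01]
```

```bash
python3 -m pendant '[[-1,[0.01,-0.03,-0.003],[0,0,-8]],[-1,[0.02,-0.06,-0.006],[0,0,-17]],[-1,[0.03,-0.10,-0.0085],[0,0,-26]],[-1,[0.045,-0.14,-0.0085],[0,0,-35]],[-1,[0.058,-0.173,-0.0085],[0,0,-45]],[-1,[0.058,-0.173,-0.0085],[0,0,-45]],[-1,[0.058,-0.173,-0.0085],[0,0,-45]],[-1,[0.058,-0.173,-0.0085],[0,0,-45]]]'
python3 - <<'E'
from h import *
d=eyes.grab_frame("wrist"); cv2.imwrite('pics/w4.png',d["frame"][...,::-1])
f=d["frame"][60:220,180:340]; cv2.imwrite('pics/w4c.png',cv2.resize(f,None,fx=3.7,fy=3.7,interpolation=cv2.INTER_CUBIC)[...,::-1])
np.savez('w4.npz',**{k:np.array(v) for k,v in d.items()})
state()
E
```

```text
time: 4.68
ee_pos: [534.8, -70.0, 149.5]
ee_rot: [-0.0, 0.888, 0.46, -0.0]
ft_force: [-0.4, 0.5, -1.6]
finger_gap: 0.281
t 4.72 p [534.9 -70.1 149.6] f [ 0.3  0.1 -1.3] gap 0.278
[[0.577, 0.817, -0.001], [0.817, -0.577, 0.0], [-0.0, -0.001, -1.0]]
```

View pics/w4.png

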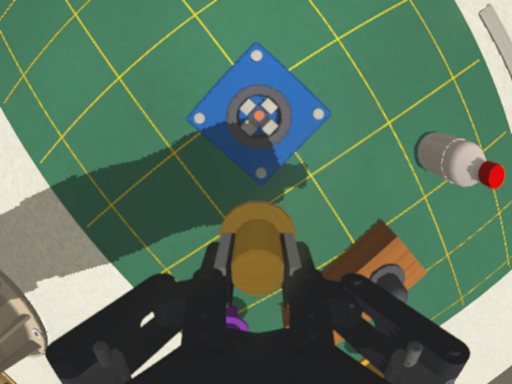

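View pics/w4c.png

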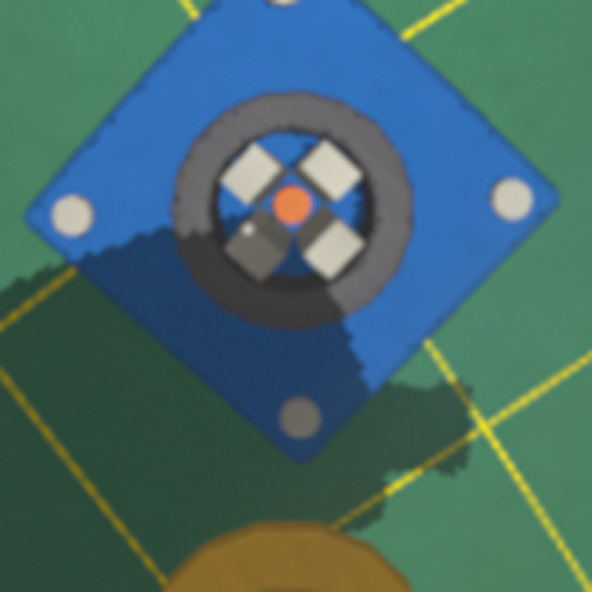

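The wrist view shows the holder with the rim centred at (259,117) and the held shoulder's front edge at about (257,201). I'll measure both.

```bash
python3 - <<'E'
from h import *
d=dict(np.load('w4.npz')); f=d["frame"]
for c in [(259.2,116.9),(180+173/3.7,60+210/3.7),(180+413/3.7,60+210/3.7),(259.2,60+92/3.7),(259.2,60+329/3.7)]: print(np.round(on(rayw(d,*c),50),1))
for c in [(180+72/3.7,60+216/3.7),(180+512/3.7,60+199/3.7),(180+300/3.7,60+418/3.7),(256.5,55.5)]: print('screw',np.round(on(rayw(d,*c),14),1))
f2=f[185:300,200:315]; cv2.imwrite('pics/w4d.png',cv2.resize(f2,None,fx=5,fy=5,interpolation=cv2.INTER_CUBIC)[...,::-1])
s,Rm=state()
for z in (142.6,):
  for c in [(257,200.5)]:
    print('tool',np.round(Rm.inv().apply(on(rayw(d,*c),z)-s['ee_pos']),1))
E
```

```text
[572.8 -17.6  50. ]
[551.6  -2.3  50. ]
[594.3 -32.4  50. ]
[587.7   3.6  50. ]
[557.6 -39.2  50. ]
screw [525.7  12.2  14. ]
screw [619.1 -48.3  14. ]
screw [542.2 -64.5  14. ]
screw [602.8  28.8  14. ]
t 4.72 p [534.9 -70.1 149.6] f [ 0.3  0.1 -1.3] gap 0.278
[[0.577, 0.817, -0.001], [0.817, -0.577, 0.0], [-0.0, -0.001, -1.0]]
tool [26.7 -1.   7. ]
```

View pics/w4d.png

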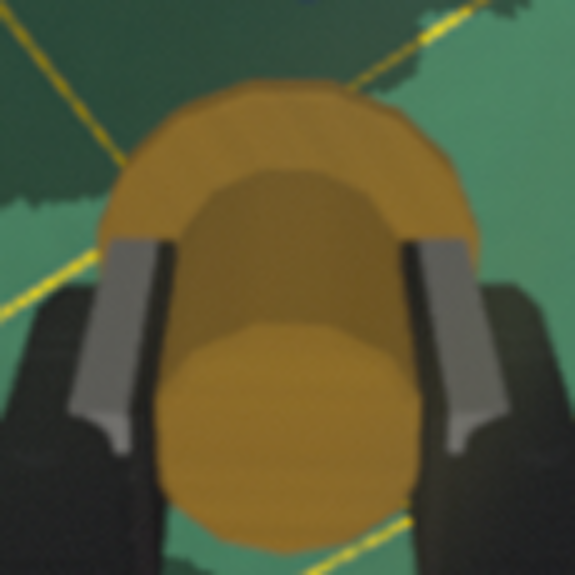

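```bash
python3 - <<'E'
from h import *
d=dict(np.load('w4.npz'))
s,Rm=state(); tp=s['ee_pos']
def tool(d,c,z,Rm=Rm,tp=tp): return np.round(Rm.inv().apply(on(rayw(d,*c),z)-tp),2)
zs=tp[2]-12
q=lambda a,b:(200+a/5,185+b/5)
print('under front',tool(d,q(288,80),zs),'top front',tool(d,q(288,94),zs+5))
print('shoulder L/R',tool(d,q(99,235),zs+2.5),tool(d,q(480,235),zs+2.5))
for n,c in dict(cen=(288,437),L=(157,430),R=(420,430),T=(288,322),B=(288,552)).items(): print('posttop',n,tool(d,q(*c),zs+41))
# camera in tool frame
Rc=cv2.Rodrigues(d['rvec'])[0]; Rt=Rm.as_matrix()
Rct=Rc@Rt; tct=Rc@tp+d['tvec']
# pre-grasp pose
p1=np.array([507.9,-248.4,139.9]); a=np.radians(10.0); W=np.array([[np.cos(a),np.sin(a),0],[np.sin(a),-np.cos(a),0],[0,0,-1]])
Rc1=Rct@W.T; d1=dict(d); d1['rvec']=cv2.Rodrigues(Rc1)[0].ravel(); d1['tvec']=tct-Rc1@p1
w=lambda a,b:(200+a/6,140+b/6)
for n,c,z in [('shF',(334,157),51),('shL',(177,305),51),('shR',(491,305),51),('ptC',(331,404),87),('ptF',(331,303),87),('ptB',(331,506),87),('ptL',(229,404),87),('ptR',(437,404),87)]:
    P=on(rayw(d1,*w(*c)),z); print(n,np.round(P,1),'tool',np.round(W.T@(P-p1),1))
E
```

```text
t 4.72 p [534.9 -70.1 149.6] f [ 0.3  0.1 -1.3] gap 0.278
[[0.577, 0.817, -0.001], [0.817, -0.577, 0.0], [-0.0, -0.001, -1.0]]
under front [24.59 -0.64 11.99] top front [24.8  -0.64  6.99]
shoulder L/R [  6.83 -21.97   9.51] [ 6.82 21.04  9.48]
posttop cen [  5.28  -0.69 -29.  ]
posttop L [  5.93 -12.41 -28.99]
posttop R [  5.92  11.13 -29.01]
posttop T [ 17.19  -0.69 -29.  ]
posttop B [ -7.93  -0.69 -29.  ]
shF [ 533.4 -241.8   51. ] tool [26.3 -2.1 88.9]
shL [ 509.5 -224.3   51. ] tool [  5.7 -23.4  88.9]
shR [ 516.9 -266.3   51. ] tool [ 5.7 19.2 88.9]
ptC [ 512.6 -245.3   87. ] tool [ 5.2 -2.3 52.9]
ptF [ 524.8 -243.1   87. ] tool [17.5 -2.3 52.9]
ptB [ 499.8 -247.5   87. ] tool [-7.9 -2.3 52.9]
ptL [ 510.5 -233.5   87. ] tool [  5.2 -14.2  52.9]
ptR [ 514.7 -257.4   87. ] tool [ 5.2 10.1 52.9]
```

The wrist-camera bias (about +3.5 mm in tool x) shows up equally on the held stake and the socket, so it cancels. Wrist-relative gives a target TCP of (571.1,-21.1) and top-based gives (570.3,-20.3). I'll use the middle and hover 15 mm above the rim for a scene-camera check.

```bash
python3 - <<'E'
from h import *
go(570.8,-20.8,115,54.8)
E
```

```text
t 4.72 p [534.9 -70.1 149.6] f [ 0.3  0.1 -1.3] gap 0.278
[[0.577, 0.817, -0.001], [0.817, -0.577, 0.0], [-0.0, -0.001, -1.0]]
shift m [0.061  0.001  0.0346]
yaw 54.8 j [-0.28  0.28 -0.2   1.09  0.    1.91]
turn [-0.04  0.01 -0.04]
```

```bash
python3 -m pendant '[[-1,[0.02,0.0005,0],[0,0,0]],[-1,[0.045,0.001,0.005],[0,0,0]],[-1,[0.061,0.001,0.015],[0,0,0]],[-1,[0.061,0.001,0.025],[0,0,0]],[-1,[0.061,0.001,0.0345],[0,0,0]],[-1,[0.061,0.001,0.0345],[0,0,0]],[-1,[0.061,0.001,0.0345],[0,0,0]]]'
python3 - <<'E'
from h import *
d=eyes.grab_frame("wrist"); cv2.imwrite('pics/w5.png',d["frame"][...,::-1])
d=eyes.grab_frame("scene"); cv2.imwrite('pics/s5.png',cv2.resize(d["frame"][135:235,210:310],None,fx=6,fy=6,interpolation=cv2.INTER_CUBIC)[...,::-1])
np.savez('s5.npz',**{k:np.array(v) for k,v in d.items()})
s,Rm=state()
print(s['ee_pos'])
E
```

```text
time: 5.6
ee_pos: [570.7, -21.3, 115.3]
ee_rot: [-0.0, 0.888, 0.46, -0.0]
ft_force: [0.4, -0.2, -2.6]
finger_gap: 0.277
t 5.7 p [571.1 -21.2 115.6] f [ 0.2  0.8 -1.9] gap 0.281
[[0.577, 0.816, 0.0], [0.816, -0.577, 0.0], [0.0, 0.0, -1.0]]
[571.06585534 -21.1943924  115.62544071]
```

View pics/w5.png

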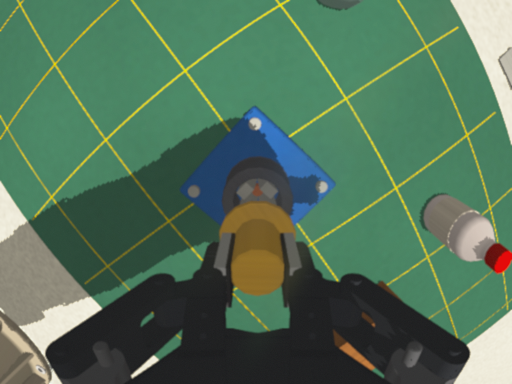

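View pics/s5.png

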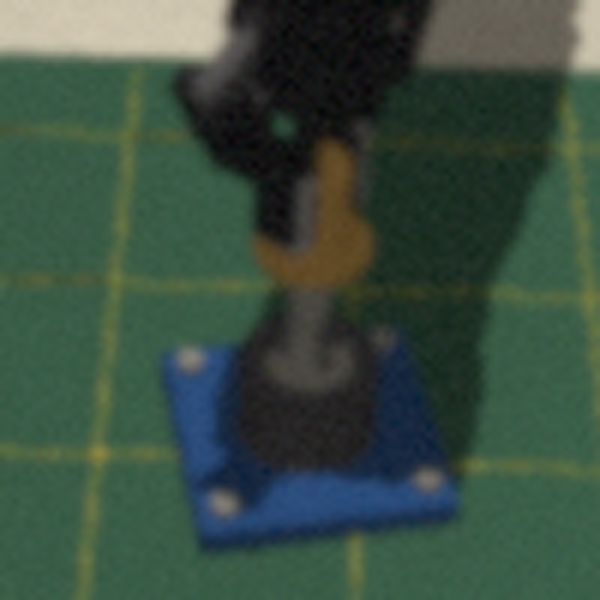

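In the scene view the shank (~x 310) is over the boss centre (~x 309), and the wrist view shows the shoulder aligned with the boss at x≈257. I'll lower it slowly and watch the force.

```bash
python3 -m pendant '[[-1,[0,0,0.007],[0,0,0]],[-1,[0,0,0.014],[0,0,0]],[-1,[0,0,0.019],[0,0,0]],[-1,[0,0,0.022],[0,0,0]],[-1,[0,0,0.024],[0,0,0]],[-1,[0,0,0.024],[0,0,0]]]'
python3 - <<'E'
from h import *
print(state()[0]['ft_torque'])
E
```

```text
time: 6.45
ee_pos: [571.0, -21.1, 91.5]
ee_rot: [-0.0, 0.888, 0.46, -0.0]
ft_force: [0.4, -0.1, -2.7]
finger_gap: 0.277
t 6.45 p [571.  -21.1  91.5] f [ 0.4 -0.1 -2.7] gap 0.277
[[0.577, 0.816, -0.0], [0.816, -0.577, 0.0], [0.0, -0.0, -1.0]]
[ 0.12160277 -0.01798094  0.00611076]
```

```bash
python3 -m pendant '[[-1,[0,0,0.003],[0,0,0]],[-1,[0,0,0.006],[0,0,0]],[-1,[0,0,0.008],[0,0,0]],[-1,[0,0,0.008],[0,0,0]]]'
python3 -m pendant '[[-1,[0,0,0.001],[0,0,0]],[-1,[0,0,0.002],[0,0,0]],[-1,[0,0,0.002],[0,0,0]]]'
```

```text
time: 6.95
ee_pos: [570.9, -21.0, 83.2]
ee_rot: [-0.0, 0.888, 0.46, -0.0]
ft_force: [1.1, 1.6, -2.9]
finger_gap: 0.279
time: 7.32
ee_pos: [571.0, -20.9, 81.3]
ee_rot: [-0.0, 0.888, 0.46, 0.0]
ft_force: [-0.0, 1.1, -1.7]
finger_gap: 0.28
```

```bash
python3 -m pendant '[[-1,[0,0,0.001],[0,0,0]],[-1,[0,0,0.002],[0,0,0]],[-1,[0,0,0.002],[0,0,0]]]'
python3 -c "
from h import *
state();state()"
```

```text
time: 7.7
ee_pos: [571.0, -20.9, 79.3]
ee_rot: [-0.0, 0.888, 0.46, 0.0]
ft_force: [0.8, 1.0, 0.6]
finger_gap: 0.277
t 7.7 p [571.  -20.9  79.3] f [0.8 1.  0.6] gap 0.277
[[0.577, 0.817, -0.0], [0.817, -0.577, 0.001], [0.001, -0.0, -1.0]]
t 7.7 p [571.  -20.9  79.3] f [0.8 1.  0.6] gap 0.277
[[0.577, 0.817, -0.0], [0.817, -0.577, 0.001], [0.001, -0.0, -1.0]]
```

Force rose by about 3 N at TCP z 79.3, where first touch was expected (~80), so it's lightly seated. Release and lift.

```bash
python3 -m pendant '[[0.2,[0,0,0],[0,0,0]],[0.2,[0,0,0],[0,0,0]],[0.2,[0,0,0],[0,0,0]],[0.2,[0,0,-0.005],[0,0,0]],[0.2,[0,0,-0.03],[0,0,0]],[0.2,[0,0,-0.07],[0,0,0]],[0.2,[-0.03,0,-0.12],[0,0,0]],[0.2,[-0.03,0,-0.12],[0,0,0]]]'
python3 - <<'E'
from h import *
d=eyes.grab_frame("wrist"); cv2.imwrite('pics/w6.png',d["frame"][...,::-1])
np.savez('w6.npz',**{k:np.array(v) for k,v in d.items()})
d=eyes.grab_frame("scene"); cv2.imwrite('pics/s6.png',cv2.resize(d["frame"][135:235,210:310],None,fx=6,fy=6,interpolation=cv2.INTER_CUBIC)[...,::-1])
go(559,262.3,190,54.8)
E
```

```text
time: 8.7
ee_pos: [555.7, -47.1, 204.2]
ee_rot: [0.003, 0.888, 0.459, 0.003]
ft_force: [0.3, 0.1, 0.5]
finger_gap: 0.602
t 8.8 p [554.1 -45.8 200.1] f [ 0.2  0.  -0.3] gap 0.602
[[0.578, 0.816, 0.002], [0.816, -0.578, 0.0], [0.001, 0.001, -1.0]]
shift m [ 0.2542 -0.1741  0.0102]
yaw 54.7 j [-0.23  0.29 -0.07  1.21  0.    1.96]
turn [ 0.08 -0.08 -0.1 ]
```

View pics/w6.png

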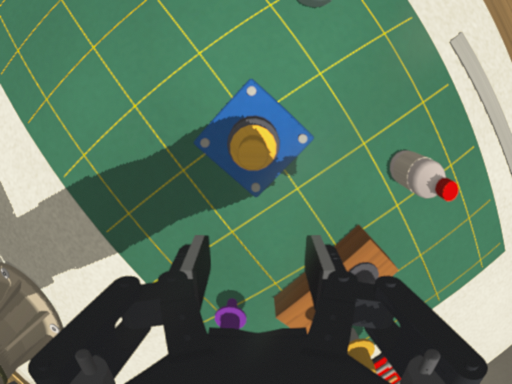

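View pics/s6.png

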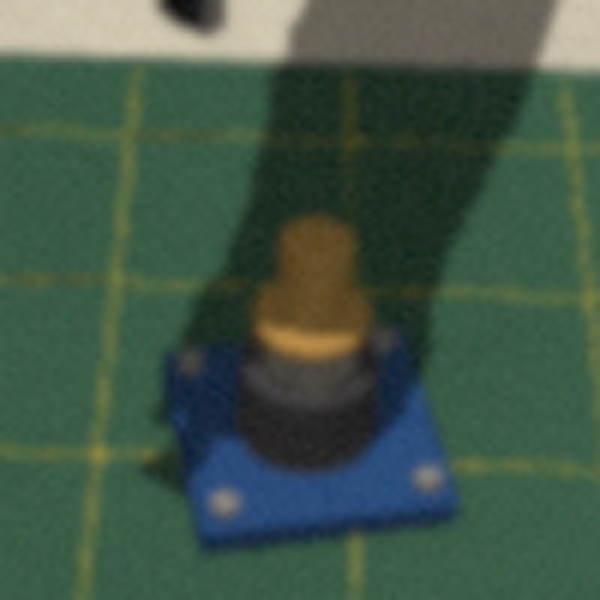

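The stake stands upright in the socket (scene crop: post at (316,250), shoulder at (312,320)), with nothing disturbed. On to the mallet.

```bash
python3 -m pendant '[[0.3,[0.042,-0.029,0.002],[0,0,0]],[0.3,[0.084,-0.058,0.004],[0,0,0]],[0.3,[0.127,-0.087,0.006],[0,0,0]],[0.3,[0.169,-0.116,0.008],[0,0,0]],[0.3,[0.211,-0.145,0.01],[0,0,0]],[0.3,[0.254,-0.174,0.01],[0,0,0]],[0.3,[0.254,-0.174,0.01],[0,0,0]],[0.3,[0.254,-0.174,0.01],[0,0,0]]]'
python3 - <<'E'
from h import *
d=eyes.grab_frame("wrist"); cv2.imwrite('pics/w7.png',d["frame"][...,::-1])
np.savez('w7.npz',**{k:np.array(v) for k,v in d.items()})
go(559.5,262,81,54.8)
E
```

```text
time: 9.8
ee_pos: [558.0, 262.1, 188.6]
ee_rot: [0.0, 0.888, 0.46, -0.001]
ft_force: [-0.7, 0.1, -0.2]
finger_gap: 0.65
t 9.85 p [558.3 261.4 189. ] f [ 0.2 -0.5 -0.3] gap 0.652
[[0.578, 0.816, -0.0], [0.816, -0.578, -0.001], [-0.001, 0.0, -1.0]]
shift m [0.0012 0.0007 0.108 ]
yaw 54.7 j [ 0.31  0.41  0.08  1.24 -0.    2.5 ]
turn [ 0.01  0.04 -0.11]
```

View pics/w7.png

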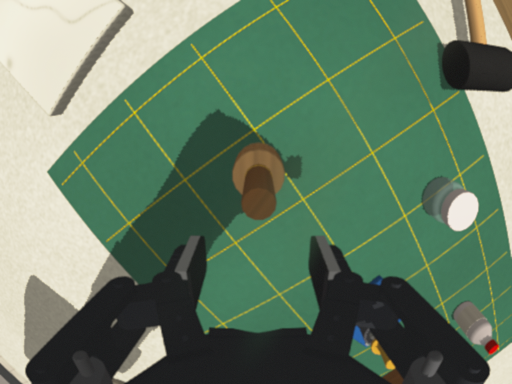

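The wrist view shows the mallet handle top at (259,203), centred between the fingers. A quick ray check before descending.

```bash
python3 - <<'E'
from h import *
d=dict(np.load('w7.npz')); s,Rm=state()
for c,z in [((259,204),130),((258,167),50)]:
    P=on(rayw(d,*c),z); print(np.round(P,1),'tool',np.round(Rm.inv().apply(P-s['ee_pos']),1))
E
```

```text
t 9.85 p [558.3 261.4 189. ] f [ 0.2 -0.5 -0.3] gap 0.652
[[0.578, 0.816, -0.0], [0.816, -0.578, -0.001], [-0.001, 0.0, -1.0]]
[561.5 266.3 130. ] tool [ 5.9 -0.1 59. ]
[566.  273.3  50. ] tool [ 14.2  -0.6 139. ]
```

```bash
python3 -m pendant '[[0.3,[0.0015,0.0005,0.02],[0,0,0]],[0.3,[0.0015,0.0005,0.05],[0,0,0]],[0.3,[0.0015,0.0005,0.08],[0,0,0]],[0.3,[0.0015,0.0005,0.1],[0,0,0]],[0.3,[0.0015,0.0005,0.104],[0,0,0]],[0.3,[0.0015,0.0005,0.104],[0,0,0]],[-1,[0.0015,0.0005,0.104],[0,0,0]],[-1,[0.0015,0.0005,0.104],[0,0,0]],[-1,[0.0015,0.0005,0.104],[0,0,0]],[-1,[0.0015,0.0005,0.104],[0,0,0]],[-1,[0.0015,0.0005,0.104],[0,0,0]],[-1,[0.0015,0.0005,0.104],[0,0,0]]]' 90
python3 - <<'E'
from h import *
d=eyes.grab_frame("wrist"); cv2.imwrite('pics/w8.png',d["frame"][...,::-1])
np.savez('w8.npz',**{k:np.array(v) for k,v in d.items()})
state()
E
```

```text
time: 11.35
ee_pos: [560.2, 262.7, 86.3]
ee_rot: [0.0, 0.888, 0.46, 0.001]
ft_force: [-1.5, -1.4, 6.1]
finger_gap: 0.284
t 11.4 p [560.2 262.7  86.3] f [-1.1 -0.4  5.9] gap 0.281
[[0.578, 0.816, 0.002], [0.816, -0.578, -0.0], [0.001, 0.002, -1.0]]
```

View pics/w8.png

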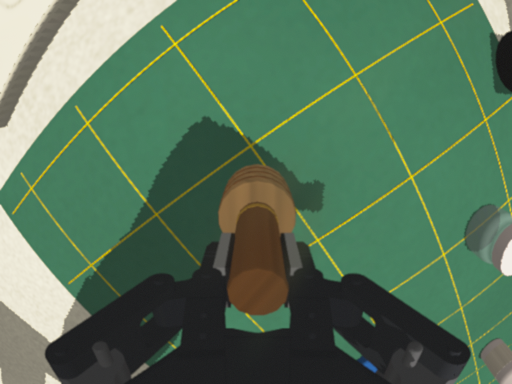

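Mallet gripped (gap 0.28 ≈ 26 mm handle); the face offset is TCP z − 86.3. Lift and carry it over the socket.

```bash
python3 -m pendant '[[-1,[0,0,-0.015],[0,0,0]],[-1,[0,0,-0.05],[0,0,0]],[-1,[0,0,-0.1],[0,0,0]],[-1,[0,0,-0.145],[0,0,0]],[-1,[0,0,-0.145],[0,0,0]],[-1,[0,0,-0.145],[0,0,0]]]'
python3 - <<'E'
from h import *
go(571,-20.9,232,54.8)
E
```

```text
time: 12.15
ee_pos: [559.5, 262.6, 230.8]
ee_rot: [0.0, 0.888, 0.46, 0.0]
ft_force: [0.2, 0.0, -2.6]
finger_gap: 0.282
t 12.15 p [559.5 262.6 230.8] f [ 0.2  0.  -2.6] gap 0.282
[[0.578, 0.816, 0.001], [0.816, -0.578, -0.0], [0.0, 0.001, -1.0]]
shift m [-0.2248  0.1731 -0.001 ]
yaw 54.7 j [ 0.31  0.4   0.17  1.34 -0.    2.5 ]
turn [ 0.07 -0.02 -0.09]
```

```bash
python3 -m pendant '[[-1,[-0.03,0.023,0],[0,0,0]],[-1,[-0.07,0.054,0],[0,0,0]],[-1,[-0.11,0.085,0],[0,0,0]],[-1,[-0.15,0.116,0],[0,0,0]],[-1,[-0.19,0.146,0],[0,0,0]],[-1,[-0.215,0.166,0],[0,0,0]],[-1,[-0.2248,0.173,0],[0,0,0]],[-1,[-0.2248,0.173,0],[0,0,0]],[-1,[-0.2248,0.173,0],[0,0,0]]]'
python3 - <<'E'
from h import *
d=eyes.grab_frame("scene"); cv2.imwrite('pics/s9.png',cv2.resize(d["frame"][85:235,190:330],None,fx=4,fy=4,interpolation=cv2.INTER_CUBIC)[...,::-1])
d=eyes.grab_frame("wrist"); cv2.imwrite('pics/w9.png',d["frame"][...,::-1])
go(571,-20.9,200,54.8)
E
```

```text
time: 13.28
ee_pos: [570.5, -19.6, 230.4]
ee_rot: [-0.0, 0.888, 0.46, 0.0]
ft_force: [-0.1, -0.2, -1.8]
finger_gap: 0.284
t 13.38 p [570.7 -19.5 230.8] f [ 0.4  0.  -2.4] gap 0.289
[[0.576, 0.817, 0.001], [0.817, -0.576, -0.0], [0.0, 0.001, -1.0]]
shift m [-0.001   0.001   0.0308]
yaw 54.8 j [-0.17  0.3   0.03  1.3   0.    2.01]
turn [ 0.04 -0.02  0.02]
```

View pics/s9.png

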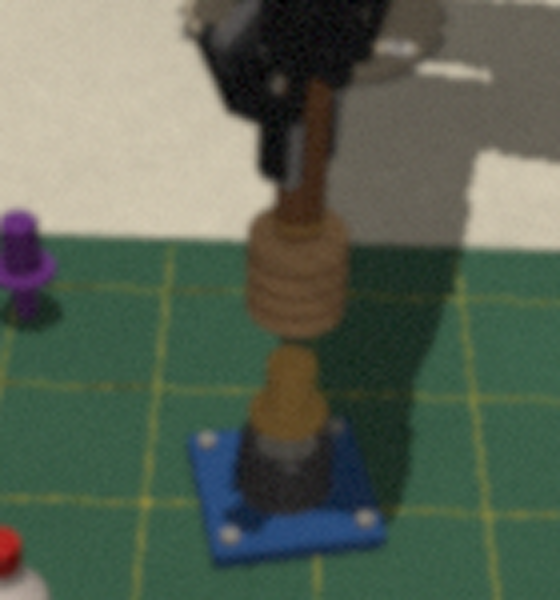

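View pics/w9.png

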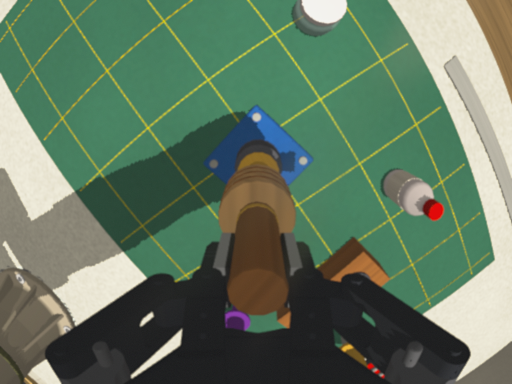

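The mallet hangs upright over the stake (scene crop: mallet axis ~x 297, stake post ~x 293). I'll lower to just above contact.

```bash
python3 -m pendant '[[-1,[-0.001,0.001,0.012],[0,0,0]],[-1,[-0.001,0.001,0.024],[0,0,0]],[-1,[-0.001,0.001,0.031],[0,0,0]],[-1,[-0.001,0.001,0.0325],[0,0,0]],[-1,[-0.001,0.001,0.0325],[0,0,0]]]'
python3 -m pendant '[[-1,[0,0,0.001],[0,0,0]],[-1,[0,0,0.002],[0,0,0]],[-1,[0,0,0.003],[0,0,0]],[-1,[0,0,0.003],[0,0,0]]]'
python3 -m pendant '[[-1,[0,0,0.001],[0,0,0]],[-1,[0,0,0.002],[0,0,0]],[-1,[0,0,0.002],[0,0,0]]]'
```

```text
time: 14.0
ee_pos: [571.0, -21.0, 198.3]
ee_rot: [0.0, 0.888, 0.46, 0.0]
ft_force: [-0.5, -0.4, -2.4]
finger_gap: 0.284
time: 14.5
ee_pos: [571.0, -21.0, 195.2]
ee_rot: [0.0, 0.888, 0.46, 0.0]
ft_force: [0.3, 0.4, -2.9]
finger_gap: 0.281
time: 14.88
ee_pos: [571.1, -21.0, 193.3]
ee_rot: [0.0, 0.888, 0.46, 0.0]
ft_force: [0.0, -0.2, -2.1]
finger_gap: 0.282
```

```bash
python3 -m pendant '[[-1,[0,0,0.001],[0,0,0]],[-1,[0,0,0.002],[0,0,0]],[-1,[0,0,0.002],[0,0,0]]]'
python3 -m pendant '[[-1,[0,0,0.001],[0,0,0]],[-1,[0,0,0.002],[0,0,0]],[-1,[0,0,0.002],[0,0,0]]]'
```

```text
time: 15.25
ee_pos: [571.2, -21.1, 191.4]
ee_rot: [0.0, 0.888, 0.46, 0.001]
ft_force: [0.8, -1.4, -0.1]
finger_gap: 0.283
time: 15.62
ee_pos: [571.3, -21.1, 189.5]
ee_rot: [0.001, 0.888, 0.46, 0.001]
ft_force: [0.0, -0.3, 1.4]
finger_gap: 0.279
```

Contact at about 192; the stake is sinking at ~4 N. I'll continue tap 1 a little, then lift clear.

```bash
python3 -m pendant '[[-1,[0,0,0.001],[0,0,0]],[-1,[0,0,0.002],[0,0,0]],[-1,[0,0,0.002],[0,0,0]]]'
python3 -m pendant '[[-1,[0,0,-0.006],[0,0,0]],[-1,[0,0,-0.015],[0,0,0]],[-1,[0,0,-0.015],[0,0,0]]]'
```

```text
time: 16.0
ee_pos: [571.4, -21.1, 187.5]
ee_rot: [0.001, 0.888, 0.46, 0.001]
ft_force: [-0.5, 0.5, 2.5]
finger_gap: 0.282
time: 16.38
ee_pos: [571.8, -21.1, 203.3]
ee_rot: [0.001, 0.888, 0.46, 0.001]
ft_force: [0.4, -0.1, -3.3]
finger_gap: 0.284
```

```bash
python3 -m pendant '[[-1,[0,-0.0005,0.006],[0,0,0]],[-1,[0,-0.0005,0.012],[0,0,0]],[-1,[0,-0.0005,0.015],[0,0,0]],[-1,[0,-0.0005,0.017],[0,0,0]],[-1,[0,-0.0005,0.017],[0,0,0]]]'
python3 -m pendant '[[-1,[0,0,0.001],[0,0,0]],[-1,[0,0,0.002],[0,0,0]],[-1,[0,0,0.002],[0,0,0]]]'
```

```text
time: 17.0
ee_pos: [571.5, -20.9, 186.6]
ee_rot: [0.001, 0.888, 0.46, 0.001]
ft_force: [-0.5, 0.2, 0.9]
finger_gap: 0.28
time: 17.38
ee_pos: [572.1, -20.9, 185.9]
ee_rot: [0.002, 0.888, 0.46, 0.002]
ft_force: [-2.0, 0.3, 8.2]
finger_gap: 0.284
```

```bash
python3 -m pendant '[[-1,[0,0,0.001],[0,0,0]],[-1,[0,0,0.002],[0,0,0]],[-1,[0,0,0.002],[0,0,0]]]'
```

```text
time: 17.75
ee_pos: [572.9, -21.0, 185.9]
ee_rot: [0.003, 0.888, 0.46, 0.003]
ft_force: [-2.2, 0.5, 10.5]
finger_gap: 0.284
```

The force jumped from 3 to 13 N on the stake, with no further sinking (z 185.9 → 185.9): it's on the stop. I'll lift clear and do one more light tap to confirm.

```bash
python3 -m pendant '[[-1,[0,0,-0.006],[0,0,0]],[-1,[0,0,-0.016],[0,0,0]],[-1,[0,0,-0.016],[0,0,0]],[-1,[0,0,-0.016],[0,0,0]]]'
python3 - <<'E'
from h import *
go(571.2,-20.9,187,54.8)
E
```

```text
time: 18.25
ee_pos: [572.6, -21.0, 201.5]
ee_rot: [0.002, 0.888, 0.46, 0.003]
ft_force: [-0.3, -0.6, -3.5]
finger_gap: 0.279
t 18.25 p [572.6 -21.  201.5] f [-0.3 -0.6 -3.5] gap 0.279
[[0.576, 0.817, 0.008], [0.817, -0.576, -0.001], [0.004, 0.007, -1.0]]
shift m [-0.0008 -0.0013  0.0145]
yaw 54.8 j [-0.18  0.31 -0.03  1.22  0.    2.01]
turn [ 0.41 -0.2   0.01]
```

```bash
python3 -m pendant '[[-1,[-0.0008,-0.0013,0.006],[0.2,-0.1,0]],[-1,[-0.0008,-0.0013,0.012],[0.4,-0.2,0]],[-1,[-0.0008,-0.0013,0.0145],[0.4,-0.2,0]],[-1,[-0.0008,-0.0013,0.0155],[0.4,-0.2,0]],[-1,[-0.0008,-0.0013,0.0165],[0.4,-0.2,0]],[-1,[-0.0008,-0.0013,0.0165],[0.4,-0.2,0]]]'
python3 -m pendant '[[-1,[0,0,0.001],[0,0,0]],[-1,[0,0,0.002],[0,0,0]],[-1,[0,0,0.002],[0,0,0]]]'
```

```text
time: 19.0
ee_pos: [571.5, -20.9, 186.0]
ee_rot: [0.0, 0.888, 0.46, 0.001]
ft_force: [-1.8, 0.4, 4.7]
finger_gap: 0.285
time: 19.38
ee_pos: [572.3, -20.9, 185.9]
ee_rot: [0.001, 0.888, 0.46, 0.002]
ft_force: [-2.4, 0.5, 8.9]
finger_gap: 0.283
```

Contact at 186.0 again and no sinking at ~11.5 N. A little more, to 15–17 N (well below 30), to be sure.

```bash
python3 -m pendant '[[-1,[0,0,0.002],[0,0,0]],[-1,[0,0,0.003],[0,0,0]],[-1,[0,0,0.003],[0,0,0]]]'
python3 -m pendant '[[-1,[0,0,-0.006],[0,0,0]],[-1,[0,0,-0.025],[0,0,0]],[-1,[0,0,-0.045],[0,0,0]],[-1,[0,0,-0.045],[0,0,0]],[-1,[0,0,-0.045],[0,0,0]]]'
python3 - <<'E'
from h import *
go(559.5,262.3,231,54.8)
d=eyes.grab_frame("scene"); cv2.imwrite('pics/s10.png',cv2.resize(d["frame"][85:235,190:330],None,fx=4,fy=4,interpolation=cv2.INTER_CUBIC)[...,::-1])
E
```

```text
time: 19.75
ee_pos: [573.6, -21.1, 186.0]
ee_rot: [0.003, 0.888, 0.46, 0.004]
ft_force: [-3.2, 0.3, 14.6]
finger_gap: 0.284
time: 20.38
ee_pos: [572.9, -21.0, 229.9]
ee_rot: [0.003, 0.888, 0.46, 0.003]
ft_force: [0.1, -0.4, -3.1]
finger_gap: 0.283
t 20.38 p [572.9 -21.  229.9] f [ 0.1 -0.4 -3.1] gap 0.283
[[0.576, 0.817, 0.008], [0.817, -0.576, -0.001], [0.004, 0.008, -1.0]]
shift m [ 0.2239 -0.1741 -0.0016]
yaw 54.8 j [-0.18  0.3   0.03  1.29  0.    2.01]
turn [ 0.43 -0.21  0.03]
```

View pics/s10.png

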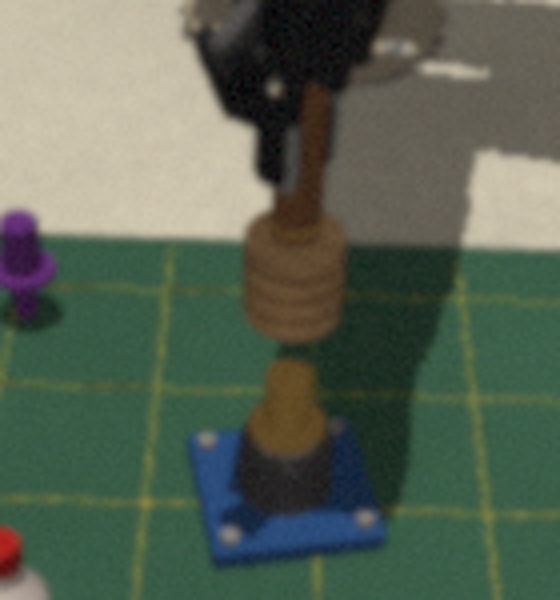

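The stake sits lower (post top 348 → 362 in the crop) and held at z 186.0 under ~17 N, so it's solid. Now the mallet goes back to its place.

```bash
python3 -m pendant '[[-1,[0.03,-0.023,-0.001],[0.2,-0.1,0]],[-1,[0.07,-0.054,-0.001],[0.4,-0.2,0]],[-1,[0.11,-0.085,-0.001],[0.4,-0.2,0]],[-1,[0.15,-0.116,-0.001],[0.4,-0.2,0]],[-1,[0.19,-0.147,-0.001],[0.4,-0.2,0]],[-1,[0.215,-0.167,-0.001],[0.4,-0.2,0]],[-1,[0.224,-0.174,-0.001],[0.4,-0.2,0]],[-1,[0.224,-0.174,-0.001],[0.4,-0.2,0]],[-1,[0.224,-0.174,-0.001],[0.4,-0.2,0]]]'
python3 - <<'E'
from h import *
go(559.5,262.3,90,54.8)
E
```

```text
time: 21.55
ee_pos: [559.5, 261.2, 229.8]
ee_rot: [0.0, 0.888, 0.46, -0.0]
ft_force: [-0.7, 0.3, -2.0]
finger_gap: 0.279
t 21.55 p [559.5 261.2 229.8] f [-0.7  0.3 -2. ] gap 0.279
[[0.577, 0.817, -0.001], [0.817, -0.577, -0.001], [-0.001, -0.0, -1.0]]
shift m [ 0.0011 -0.0006  0.1398]
yaw 54.8 j [ 0.31  0.4   0.17  1.34 -0.    2.49]
turn [-0.01  0.06 -0.04]
```

```bash
python3 -m pendant '[[-1,[0,0,0.03],[0,0,0]],[-1,[0,0,0.07],[0,0,0]],[-1,[0,0,0.11],[0,0,0]],[-1,[0,0,0.13],[0,0,0]],[-1,[0,0,0.138],[0,0,0]],[-1,[0,0,0.1395],[0,0,0]],[-1,[0,0,0.1395],[0,0,0]]]'
python3 -m pendant '[[-1,[0,0,0.001],[0,0,0]],[-1,[0,0,0.002],[0,0,0]],[-1,[0,0,0.003],[0,0,0]],[-1,[0,0,0.003],[0,0,0]]]'
```

```text
time: 22.42
ee_pos: [560.3, 261.0, 91.5]
ee_rot: [0.0, 0.888, 0.46, 0.0]
ft_force: [0.9, 0.1, -1.7]
finger_gap: 0.284
time: 22.92
ee_pos: [560.2, 261.0, 88.4]
ee_rot: [0.0, 0.888, 0.46, 0.0]
ft_force: [0.5, -0.3, -1.9]
finger_gap: 0.285
```

```bash
python3 -m pendant '[[-1,[0,0,0.001],[0,0,0]],[-1,[0,0,0.002],[0,0,0]],[-1,[0,0,0.002],[0,0,0]]]'
```

```text
time: 23.3
ee_pos: [560.2, 261.0, 86.4]
ee_rot: [0.0, 0.888, 0.46, 0.0]
ft_force: [-0.6, 0.1, -2.7]
finger_gap: 0.283
```

```bash
python3 -m pendant '[[-1,[0,0,0.001],[0,0,0]],[-1,[0,0,0.002],[0,0,0]],[-1,[0,0,0.002],[0,0,0]]]'
python3 -m pendant '[[-1,[0,0,0.001],[0,0,0]],[-1,[0,0,0.001],[0,0,0]]]'
```

```text
time: 23.68
ee_pos: [560.4, 261.3, 86.3]
ee_rot: [0.0, 0.888, 0.46, 0.001]
ft_force: [-3.7, -0.5, 9.6]
finger_gap: 0.282
time: 23.92
ee_pos: [560.3, 261.3, 86.3]
ee_rot: [0.0, 0.888, 0.46, 0.001]
ft_force: [-3.2, -1.4, 7.3]
finger_gap: 0.284
```

The table stopped it at TCP 86.3, the same as at pickup, so the mallet never slipped. The stake's shoulder is therefore about 8.7 mm above the rim, inside 1.5–10.5. Unload and release.

```bash
python3 -m pendant '[[-1,[0,0,-0.0005],[0,0,0]],[0.3,[0,0,0],[0,0,0]],[0.3,[0,0,0],[0,0,0]],[0.3,[0,0,0],[0,0,0]],[0.3,[0,0,0],[0,0,0]],[0.3,[0,0,-0.01],[0,0,0]],[0.3,[0,0,-0.05],[0,0,0]],[0.3,[0,0,-0.1],[0,0,0]],[0.3,[-0.04,0,-0.15],[0,0,0]],[0.3,[-0.04,0,-0.15],[0,0,0]],[0.3,[-0.04,0,-0.15],[0,0,0]]]'
python3 - <<'E'
from h import *
for n in ["scene","top","wrist"]:
    d=eyes.grab_frame(n); cv2.imwrite(f"pics/{n}11.png",d["frame"][...,::-1])
    if n=="top":
        T=d; cv2.imwrite('pics/t11c.png',cv2.resize(d["frame"][160:260,110:380],None,fx=2.9,fy=2.9,interpolation=cv2.INTER_CUBIC)[...,::-1])
    if n=="scene": cv2.imwrite('pics/s11c.png',cv2.resize(d["frame"][150:230,210:310],None,fx=6,fy=6,interpolation=cv2.INTER_CUBIC)[...,::-1])
state()
E
```

```text
time: 25.3
ee_pos: [537.1, 228.5, 236.9]
ee_rot: [0.001, 0.888, 0.46, 0.002]
ft_force: [-0.0, -0.2, -0.0]
finger_gap: 0.65
t 25.45 p [536.3 228.7 234.8] f [-0.2 -1.8  0.1] gap 0.651
[[0.577, 0.817, 0.001], [0.817, -0.577, -0.0], [0.0, 0.0, -1.0]]
```

View pics/scene11.png

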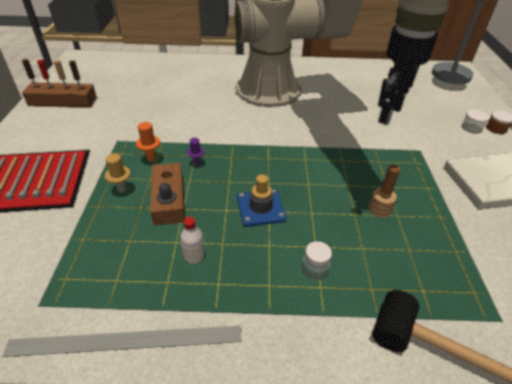

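View pics/t11c.png

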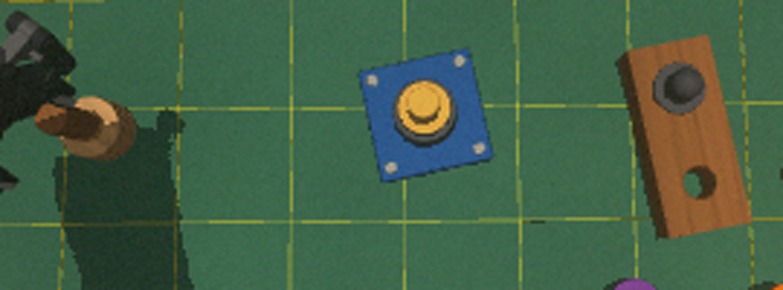

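View pics/s11c.png

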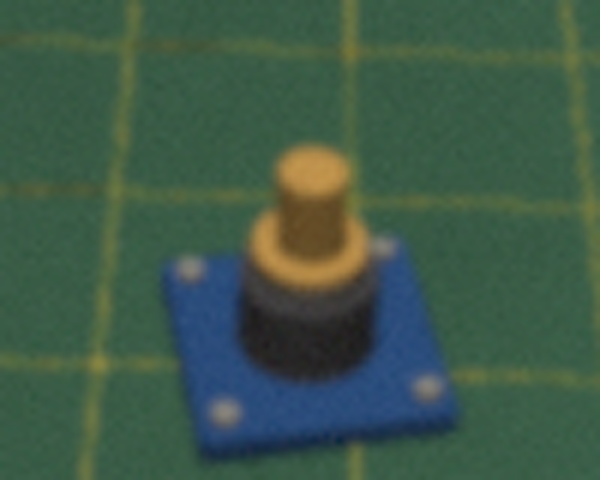

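The stake is upright in the holder (scene (262,190)), the mallet stands on its face (383,200), and the spare, jar and bottle haven't moved. One quick height check with the two views, then I'll hand in.

```bash
python3 - <<'E'
from h import *
T=eyes.grab_frame("top");S=eyes.grab_frame("scene")
print([np.round(x,1) for x in tri(ray(T,256.6,194.8),ray(S,262.2,178.3))], 'expect z ~99.7')
from rig import ticket
print(ticket.hand_in())
E
```

```text
[array([573.2, -20. ,  97.7]), np.float64(4.1)] expect z ~99.7
the job is handed in; nothing more can be done
None
```

I've handed the job in at about 25.6 s: the brass stake is solid on the stop and the mallet is standing on the table again. No verdict came back.

- **Setting the stake:** I took the smaller brass stake from the rack and set it in the blue holder's socket with about 3 N, then let go.
- **Tapping:** I used three light taps, with the mallet lifted about 14–15 mm clear between them. The highest force I read on the stake was about 17 N.
- **On the stop:** In tap 2 the force jumped while the mallet face stayed at the same height. Tap 3 stopped at that height again, within 0.1 mm. That puts the shoulder about 8.7 mm above the rim, inside the 1.5–10.5 mm range.
- **Mallet:** It went back to its original spot and met the table at the same tool height as at pickup, so it had not slipped in the grip.
- **Last pictures:** They showed the stake upright and the mallet standing. The spare, jar and bottle looked unmoved, and the gripper was clear of everything.

**Checks that disagreed:**
- The two-camera check put the top of the stake at 97.7 mm against 99.7 mm from the robot, and its two sight lines missed each other by 4.1 mm. That is roughly what the 2 mm calibration allows.
- The wrist camera read about 3.5 mm too far along the tool's x axis. I allowed for this by comparing stake and socket in the same view.
- The mallet first touched about 2 mm lower than I expected. The stake may have settled a little when I set it in or let go of it.

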